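# Lock the loupe's focus ring in the holding cradle

### The job

Take the loupe with the oblong foot and the knurled lock ring, keep it upright, and lower it (do not drop it) with its ring still loose into the oblong wooden cradle, whose fence keeps its barrel from turning. Then turn the knurled ring clockwise, seen from above, until it is tight: its lug then lines up with the rib on the eyepiece. Leave the loupe standing flat in the cradle.

Things in the scene. Friction and masses are not known exactly. Their poses are not given: they have to be found in the camera images.
- loupe: Steel loupe, upright, loose, 0.3 to 0.5 kg. Oblong foot plate 84 mm (its x) by 52 mm (its y), 8 mm thick; origin at the centre of its underside, z up. On it, concentric: barrel 36 mm in diameter up to 40 mm height, knurled ring from 40 to 60 mm, eyepiece 30 mm in diameter up to 78 mm with an upright rib on its +x side. The smooth loupe with a round foot and no ring is another one: leave it.
- ring_mid (a point): Centre of the knurled ring, on the barrel's axis 50 mm above the foot's underside: the height to grip. Ring: dark steel, 50 mm in diameter, 20 mm high; gripped across its diameter it lifts the whole loupe. A lug 3 mm high stands on its upper face, (1.2 - joint value) rad counterclockwise of the eyepiece's rib.
- lock_ring (a joint): Angle of the ring on the barrel, rad, growing clockwise seen from above: 0 loose, 1.2 tight at a hard stop; starts at 0.15 to 0.55, stays where left. Stiff (0.15 N m): on the open desk the whole loupe turns with it; in the cradle the foot first turns along by about 0.2 rad (if set down square), until the fence stops it. Turning up to 0.2 rad past tight does no harm: the fingers slip.
- cradle: Shallow oblong tray of pale wood fixed to the desk, outside 110 mm (its x) by 78 mm (its y); floor 4 mm thick; fence 5 mm thick all round, top 14 mm above the desk; inside 100 by 68 mm: 8 mm to spare round the loupe's foot laid lengthwise, either way round. Origin at the centre of its underside, on the desk.
Not all that is in view belongs to the job. What is shaped like the loupe but green or yellow is not meant.

How it is judged:
By the outcome, as a careful person would: the job done as asked, in the order asked, and still so for the second after the job is handed in, with the robot touching nothing.
It also fails if it takes over 40 s, if anything falls off the work surface, if the arm or the gripper's body presses on something with over 40 N, if the wrist force passes 120 N, or if a joint passes its speed limit or range.

### The arm

A 6-joint arm with a two-finger parallel gripper is mounted at the origin on the work surface. World frame = base frame: x ahead of the robot, y to its left, z up, the work surface at z = 0. Lengths are in mm, angles in rad, forces in N, time in s.
With the tool pointing down it reaches from about 275 to 1000 mm from the base axis. Payload 8.4 kg.
Tool frame: the origin (TCP) lies midway between the tips of the shut fingers; the grasp point (between the pads) lies 19 mm behind it; z points along the fingers, y is the line along which they close (so a half turn about z gives the same grasp; the last joint's range is limited). The gripper opens to 85 mm and grips with 20 to 120 N. Pads are 22 mm wide; open, the fingers measure 114 mm over their backs; the gripper's body (76 mm by 85 mm) begins 54 mm behind the grasp point. The pads swing forward as they close: fully open they stand 13 mm farther back than shut.
Start: joints at [-1.254, 0.353, 1.633, -0, 1.155, -0.002], TCP at [195.891, -593.511, 231.281] pointing down, gripper open.
Joint ranges: [-2.63, 2.63], [-0.92, 2.1], [0.06, 2.66], [-1.3, 4.44], [0, 2.69], [-3.02, 3.02]. Speed limits (rad/s): [2.22, 2.22, 2.79, 3.14, 3.14, 3.14].

### API

Orientations are given as [roll, pitch, yaw] about the fixed x, y, z axes, in that order (R = Rz(yaw) Ry(pitch) Rx(roll)).
In Python, from rig import monitor, imaging, r gives the robot as it stands.
- The arm moves only by the tool drive_tool, never from a script. Its argument "plan" is a list of rows, each an object of numbers: "x", "y", "z": the shift along the tool's x, y, z in units of 50 mm (1.0 is 50 mm); "ax", "ay", "az": the turn, a rotation vector about the tool's x, y, z in units of 6 degrees (1.0 is 6 degrees); "hand": the finger opening in mm, from 0 to 85.4. In form: [{"x": .., "y": .., "z": .., "ax": .., "ay": .., "az": .., "hand": ..}, ...]. A call has 1 to 8 rows; each row is the pose to reach, as a shift and turn from the pose commanded when the call began, along the tool's axes at that moment; what a row does not reach only later rows make up. A row lasts 1/10 s, in which the tool goes at most 50 mm and 8.59 degrees, less where a joint would pass 70% of its speed; a pose out of reach is approached as far as the arm can. A call with a gripper value outside its range is refused whole. The fingers move at their own pace and stop on an object; "grip_force" is the grip in N (left out, the last holds). Time passes only in rows, so rows that repeat a pose let the fingers close. It gives the time, the measured TCP pose, the force, the opening and the grip force at its end, in the units of the state.
- monitor.sense(): the state, without advancing time (a new reading comes with each control period).
- imaging.grab_frame(name): name is "side" or "top"; returns the picture (384x512x3 uint8, red, green, blue); there is no depth.
- imaging.camera_info(name): a dict with "mtx" (3x3 intrinsics, pixels), "dist" ([k1, k2, p1, p2, k3] as OpenCV has them; the pictures are not rectified), "R" (3x3) and "t" (3): a world point X has camera coordinates R X + t. Camera axes: x right, y down, z forward; pixel columns grow to the right and rows downward; lengths in mm; the calibration is good to about 2 mm. A picture is of the moment at which its call begins. camera_info takes no time and is no camera call.
- r.sign_off(): hands the job in; it is judged then, once.
The state is a dict: "clock": time; "qpos": joint angles; "qvel": joint speeds; "joint_efforts": joint torques, N m; "eef_pos": TCP position; "tcp_rot": TCP orientation; "contact_force": force on the tool from outside, world axes, zero at the start; "wrist_torque": the same for the moment, N m; "opening": opening from 0.0 (shut) to 1.0 (fully open); "grasp_force": force on a finger pad.
Only numpy, scipy, OpenCV 4.12 (cv2) and the standard library are available. Lean on these libraries where they do the work, as an engineer would, in place of code of your own. Each camera call takes 0.05 s, during which the arm holds its last target. There are 200 camera calls.

## Working session

There is one attempt and no reset: what is moved stays moved. The work goes in short steps, Python scripts to look and compute and a tool call to move; the robot and the scene stay as the last step left them, time stands still between calls to the robot, and variables do not carry over. Pictures are saved under pics/ and viewed, at most 10 in all, crops included, and the job is handed in when it is done.

Besides the shell and the picture viewer there is one more tool, called after "Emit:" as a command line: name --argument value ..., lists and objects as JSON in quotes. drive_tool: Moves the arm, as the interface text tells. Its arguments: {"type":"object","properties":{"plan":{"type":"array","items":{"type":"object","properties":{"x":{"type":"number"},"y":{"type":"number"},"z":{"type":"number"},"ax":{"type":"number"},"ay":{"type":"number"},"az":{"type":"number"},"hand":{"type":"number"}}}},"grip_force":{"type":"number"}},"required":["plan"]}

```bash
mkdir -p pics
python3 - <<'E'
from rig import monitor, imaging, r
import cv2,numpy as np
for n in("side","top"):
    f=imaging.grab_frame(n); cv2.imwrite(f"pics/{n}0.png",f[:,:,::-1]); c=imaging.camera_info(n)
    print(n,np.round(np.array(c["mtx"]),1).tolist(),c["dist"],np.round(-np.array(c["R"]).T@c["t"]),np.round(c["R"],2).tolist())
print(monitor.sense())
E
```

```text
side [[498.5, 0.0, 261.5], [0.0, 498.5, 199.4], [0.0, 0.0, 1.0]] [0.07450863 0.         0.         0.         0.        ] [100. 858. 908.] [[-0.89, -0.46, 0.0], [-0.32, 0.61, -0.73], [0.34, -0.65, -0.68]]
top [[498.1, 0.0, 254.9], [0.0, 498.1, 192.5], [0.0, 0.0, 1.0]] [-0.21008073  0.          0.          0.          0.        ] [ 419.   26. 1155.] [[0.02, -1.0, 0.0], [-0.99, -0.02, -0.12], [0.12, 0.0, -0.99]]
{'clock': 0.1, 'qpos': array([-1.25441426e+00,  3.53574513e-01,  1.63404917e+00, -4.78220079e-05,
        1.15520926e+00, -2.38679110e-03]), 'qvel': array([ 0.00081646, -0.00187592, -0.00207348,  0.00134431,  0.00178254,
        0.00026668]), 'joint_efforts': array([-1.59977582e-03, -6.06361985e+01, -3.42819500e+01, -6.40106055e-05,
        3.96509204e-03, -2.15841033e-05]), 'eef_pos': array([ 195.73521021, -593.11282979,  230.64402302]), 'tcp_rot': array([-3.14035226e+00,  4.07669573e-05,  3.18788213e-01]), 'contact_force': array([-0.08393124,  0.20574438, -0.28829289]), 'wrist_torque': array([-0.02994237,  0.02125774, -0.04178489]), 'grasp_force': 0.0, 'opening': 1.0031651215728832}
```

View pics/side0.png

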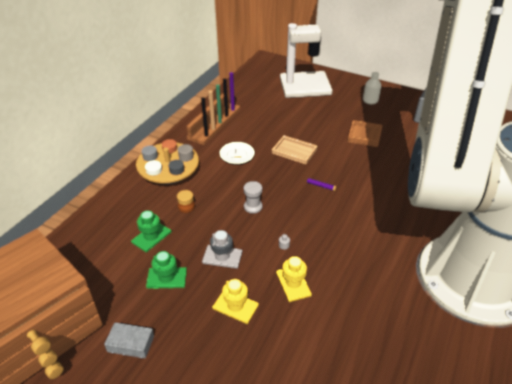

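View pics/top0.png

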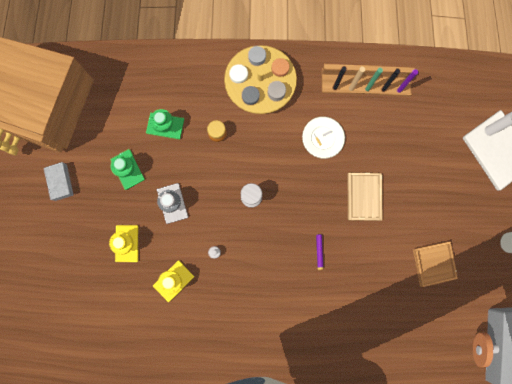

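The side view shows the ringed loupe at about (222,248) and the pale cradle at (294,150). In the top view they are at about (170,203) and (365,197). Next I measure both.

```bash
cat > h.py <<'E'
from rig import monitor, imaging, r
import cv2,numpy as np
def ray(n,uv,z):
    c=imaging.camera_info(n);R=np.array(c["R"]);C=-R.T@np.array(c["t"])
    p=cv2.undistortPoints(np.array(uv,float).reshape(-1,1,2),np.array(c["mtx"]),np.array(c["dist"])).reshape(-1,2)
    d=np.c_[p,np.ones(len(p))]@R
    return (C+d*((z-C[2])/d[:,2])[:,None])[:,:2]
def proj(n,X):
    c=imaging.camera_info(n)
    return cv2.projectPoints(np.array(X,float).reshape(-1,3),cv2.Rodrigues(np.array(c["R"]))[0],np.array(c["t"],float),np.array(c["mtx"]),np.array(c["dist"]))[0].reshape(-1,2)
def rect(n,f,box,z,fn):
    x0,y0,x1,y1=box; s=4
    c=cv2.resize(f[y0:y1,x0:x1],None,fx=s,fy=s,interpolation=cv2.INTER_CUBIC)
    m=fn(cv2.cvtColor(c,cv2.COLOR_RGB2HSV)).astype(np.uint8)
    cs,_=cv2.findContours(m,cv2.RETR_EXTERNAL,cv2.CHAIN_APPROX_NONE)
    k=max(cs,key=cv2.contourArea).reshape(-1,2)
    uv=(k+.5)/s-.5+[x0,y0]
    P=ray(n,uv,z); return cv2.minAreaRect(P.astype(np.float32)),P
E
python3 - <<'E'
from h import *
L=lambda h:(h[:,:,1]<70)&(h[:,:,2]>80)
W=lambda h:(h[:,:,2]>140)
T=cv2.imread("pics/top0.png")[:,:,::-1];S=cv2.imread("pics/side0.png")[:,:,::-1]
print("loupe top",rect("top",T,(145,175,200,232),8,L)[0])
print("cradle top",rect("top",T,(335,160,395,232),14,W)[0])
print("loupe side",rect("side",S,(195,225,250,275),8,L)[0])
print("cradle side",rect("side",S,(265,130,325,170),14,W)[0])
a=cv2.resize(T[172:232,145:205],(400,400),interpolation=cv2.INTER_CUBIC);b=cv2.resize(S[218:278,190:250],(400,400),interpolation=cv2.INTER_CUBIC)
c=cv2.resize(T[160:235,325:400],(400,400),interpolation=cv2.INTER_CUBIC)
d=np.hstack([a,b]);cv2.imwrite("pics/crop1.png",d[:,:,::-1])
E
```

```text
loupe top ((533.7998657226562, 224.29925537109375), (87.032470703125, 62.05641555786133), 17.61907958984375)
cradle top ((560.5723876953125, -228.82571411132812), (171.39434814453125, 144.3664093017578), 0.02409663423895836)
loupe side ((540.885986328125, 197.63177490234375), (87.26263427734375, 112.49029541015625), 17.519927978515625)
cradle side ((555.5328369140625, -224.17535400390625), (102.82173156738281, 119.53994750976562), 89.9040756225586)
```

View pics/crop1.png

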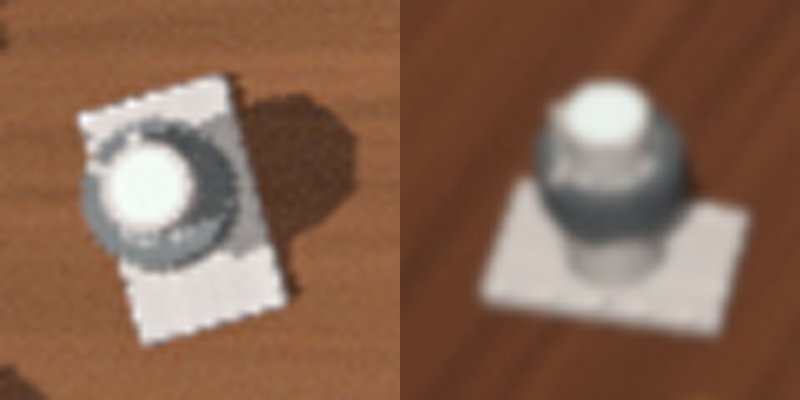

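Crop 1 (top | side) shows the foot corners at about (157,189), (178,183), (188,217) and (166,224) in the full top picture. The rib is on the far (+x) side. Next the corners and the cradle.

Run:
```python
from h import *
T=cv2.imread("pics/top0.png")[:,:,::-1];S=cv2.imread("pics/side0.png")[:,:,::-1]
k=400/60
ct=np.array([(80,115),(222,75),(288,300),(143,345)])/k+[145,172]-.5
P=ray("top",ct,8);print(P.round(1).tolist(),P.mean(0),[np.linalg.norm(P[i]-P[i-1]).round(1) for i in range(4)],np.degrees(np.arctan2(*(P[0]-P[3])[::-1])),np.degrees(np.arctan2(*(P[1]-P[2])[::-1])))
cs=np.array([(520-400,180),(748-400,205),(720-400,335),(482-400,305)])/k+[190,218]-.5
P=ray("side",cs[[1,2,3]],4);print("side",P.round(1).tolist())
# ring/eyepiece top centre
print("eye top z78",ray("top",[(147/k+144.5,186/k+171.5)],78),"side",ray("side",[(607-400)/k+189.5,112/k+217.5],78))
print("ring z60 top",ray("top",[(160/k+144.5,195/k+171.5)],55))
hs=cv2.cvtColor(T[160:235,325:400],cv2.COLOR_RGB2HSV)
print(hs[37,::3].tolist()); print(hs[::3,40].tolist())
a=cv2.resize(T[165:230,335:400],(400,400),interpolation=cv2.INTER_CUBIC);b=cv2.resize(S[120:180,264:324],(400,400),interpolation=cv2.INTER_CUBIC)
cv2.imwrite("pics/crop2.png",np.hstack([a,b])[:,:,::-1])
```

```text
[[567.2, 259.1], [582.2, 209.2], [503.6, 183.1], [486.8, 233.6]] [534.95043879 221.26531868] [np.float64(84.3), np.float64(52.2), np.float64(82.8), np.float64(53.2)] 17.646722608265584 18.333797456271856
side [[505.3, 177.1], [484.8, 233.5], [564.7, 260.5]]
eye top z78 [[534.97153262 221.56827147]] side [[534.7948008  218.79753744]]
ring z60 top [[534.50360893 221.19842477]]
[[11, 142, 135], [13, 144, 135], [12, 142, 135], [13, 142, 135], [13, 150, 134], [12, 140, 135], [12, 140, 137], [12, 138, 135], [18, 92, 236], [17, 96, 213], [18, 88, 244], [17, 88, 246], [17, 90, 241], [18, 86, 247], [18, 88, 253], [17, 88, 245], [18, 89, 250], [18, 84, 255], [17, 92, 228], [15, 130, 126], [12, 145, 141], [12, 141, 143], [11, 136, 142], [11, 139, 141], [11, 146, 140]]
[[13, 137, 145], [12, 149, 142], [11, 137, 149], [12, 141, 148], [16, 112, 144], [17, 98, 210], [17, 88, 248], [17, 87, 247], [17, 87, 249], [18, 88, 249], [17, 90, 249], [18, 89, 249], [17, 86, 250], [18, 89, 250], [18, 87, 250], [17, 90, 250], [17, 87, 251], [18, 89, 250], [18, 88, 252], [18, 90, 242], [16, 118, 175], [12, 144, 143], [12, 144, 147], [12, 134, 150], [12, 142, 147]]
```

View pics/crop2.png

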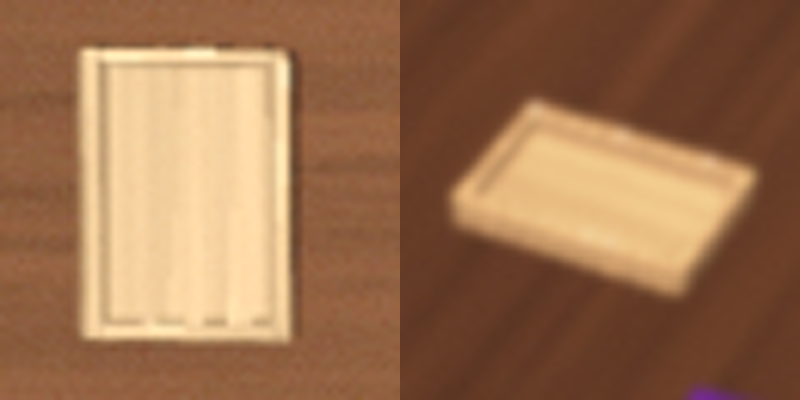

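Crop 2 shows the cradle's outer corners in the left half at about (82,48), (290,50), (291,340) and (82,340). It is nearly square to the world axes.

Run:
```python
from h import *
T=cv2.imread("pics/top0.png")[:,:,::-1]
k=400/65
P=ray("top",np.array([(82,48),(290,50),(291,340),(82,340)])/k+[334.5,164.5],14)
print(P.round(1).tolist(),P.mean(0))
R,Q=rect("top",T,(335,160,395,232),14,lambda h:(h[:,:,2]>165)&(h[:,:,1]<125));print(R)
P=ray("top",np.array([(103,65),(275,65),(272,325),(105,322)])/k+[334.5,164.5],14);print("inner",P.mean(0))
k=400/60
P=ray("side",np.array([(535-400,100),(757-400,177),(685-400,270),(452-400,200)])/k+[263.5,119.5],14)
print("side",P.round(1).tolist(),P.mean(0))
```

```text
[[613.3, -188.1], [614.3, -269.2], [503.1, -268.1], [502.1, -187.6]] [ 558.21294722 -228.22888781]
((558.3021850585938, -227.41136169433594), (82.67352294921875, 113.16191864013672), 89.66381072998047)
inner [ 558.25767449 -229.10200884]
side [[611.6, -273.5], [499.6, -267.5], [501.1, -192.5], [611.5, -189.5]] [ 555.9610677  -230.74223607]
```

```bash
cat >> h.py <<'E'
from scipy.spatial.transform import Rotation as Ro
def to(x,y,z,yaw):
    s=monitor.sense();A=Ro.from_euler("xyz",s["tcp_rot"]);B=Ro.from_euler("xyz",[np.pi,0,yaw])
    print("pos",s["eef_pos"].round(1),"rot",s["tcp_rot"].round(3),"q",s["qpos"].round(2),"t",s["clock"],"F",s["contact_force"].round(1),"M",s["wrist_torque"].round(2),"g",s["grasp_force"],s["opening"])
    print("xyz",(A.inv().apply(np.array([x,y,z])-s["eef_pos"])/50).round(3),"a",(np.degrees((A.inv()*B).as_rotvec())/6).round(3))
E
python3 -c "
from h import *
to(535,220.5,150,.9)"
```

```text
pos [ 195.7 -593.1  230.6] rot [-3.14   0.     0.319] q [-1.25  0.35  1.63 -0.    1.16 -0.  ] t 0.1 F [-0.1  0.2 -0.3] M [-0.03  0.02 -0.04] g 0.0 1.0031651215728832
xyz [ 11.543 -13.324   1.629] a [-1.20e-02 -3.00e-03 -5.55e+00]
```

Emit:
drive_tool --plan '[{"x":0.5,"y":-0.6,"z":0,"az":-0.7,"hand":85},{"x":1.2,"y":-1.3,"z":0,"az":-1.4,"hand":85},{"x":1.8,"y":-2.0,"z":0,"az":-2.1,"hand":85},{"x":2.4,"y":-2.8,"z":0,"az":-2.8,"hand":85},{"x":3.1,"y":-3.5,"z":0,"az":-3.5,"hand":85},{"x":3.7,"y":-4.3,"z":0,"az":-4.2,"hand":85},{"x":4.3,"y":-5.0,"z":0,"az":-4.9,"hand":85},{"x":4.9,"y":-5.7,"z":0,"az":-5.55,"hand":85}]'

```text
invalid input
```

```bash
python3 -c "
from h import *
to(535,220.5,150,.9)"
```

```text
pos [ 195.7 -593.1  230.6] rot [-3.14   0.     0.319] q [-1.25  0.35  1.63 -0.    1.16 -0.  ] t 0.1 F [-0.1  0.2 -0.3] M [-0.03  0.02 -0.04] g 0.0 1.0031651215728832
xyz [ 11.543 -13.324   1.629] a [-1.20e-02 -3.00e-03 -5.55e+00]
```

Emit:
drive_tool --plan '[{"x":1.2,"y":-1.3,"z":0,"ax":0,"ay":0,"az":-1.4,"hand":85},{"x":2.4,"y":-2.8,"z":0,"ax":0,"ay":0,"az":-2.8,"hand":85},{"x":3.7,"y":-4.3,"z":0,"ax":0,"ay":0,"az":-4.2,"hand":85},{"x":4.9,"y":-5.7,"z":0,"ax":0,"ay":0,"az":-5.55,"hand":85},{"x":4.9,"y":-5.7,"z":0,"ax":0,"ay":0,"az":-5.55,"hand":85},{"x":4.9,"y":-5.7,"z":0,"ax":0,"ay":0,"az":-5.55,"hand":85},{"x":4.9,"y":-5.7,"z":0,"ax":0,"ay":0,"az":-5.55,"hand":85},{"x":4.9,"y":-5.7,"z":0,"ax":0,"ay":0,"az":-5.55,"hand":85}]' --grip_force 60

```text
clock: 0.9
eef_pos: [339.4, -243.0, 231.1]
tcp_rot: [-3.141, -0.001, 0.901]
contact_force: [-0.3, 0.1, -0.8]
opening: 0.992
grasp_force: 0.0
```

```bash
python3 -c "
from h import *
to(535,220.5,150,.9)"
```

```text
pos [ 339.4 -243.   231.1] rot [-3.141e+00 -1.000e-03  9.010e-01] q [-0.63  0.02  2.05  0.    1.07  0.04] t 0.9 F [-0.3  0.1 -0.8] M [0.   0.02 0.01] g 0.0 0.9916092239427913
xyz [ 9.695 -2.684  1.63 ] a [-0.008 -0.006  0.012]
```

Emit:
drive_tool --plan '[{"x":4,"y":-1.1,"z":0,"ax":0,"ay":0,"az":0,"hand":85},{"x":9.7,"y":-2.7,"z":0,"ax":0,"ay":0,"az":0,"hand":85},{"x":9.7,"y":-2.7,"z":0,"ax":0,"ay":0,"az":0,"hand":85},{"x":9.7,"y":-2.7,"z":0,"ax":0,"ay":0,"az":0,"hand":85},{"x":9.7,"y":-2.7,"z":0,"ax":0,"ay":0,"az":0,"hand":85},{"x":9.7,"y":-2.7,"z":0,"ax":0,"ay":0,"az":0,"hand":85},{"x":9.7,"y":-2.7,"z":0,"ax":0,"ay":0,"az":0,"hand":85},{"x":9.7,"y":-2.7,"z":0,"ax":0,"ay":0,"az":0,"hand":85}]'

```text
clock: 1.7
eef_pos: [495.0, 124.6, 231.1]
tcp_rot: [-3.142, 0.0, 0.9]
contact_force: [1.0, -1.1, -0.1]
opening: 0.996
grasp_force: 0.0
```

```bash
python3 -c "
from h import *
to(535,220.5,110,.9)"
```

```text
pos [495.  124.6 231.1] rot [-3.142  0.     0.9  ] q [ 0.24  0.17  1.87 -0.    1.09  0.91] t 1.7 F [ 1.  -1.1 -0.1] M [-0.03 -0.05 -0.09] g 0.0 0.9958761509179851
xyz [ 2.    -0.564  2.422] a [-0.     0.002  0.004]
```

Emit:
drive_tool --plan '[{"x":1,"y":-0.28,"z":0,"ax":0,"ay":0,"az":0,"hand":85},{"x":2,"y":-0.56,"z":0,"ax":0,"ay":0,"az":0,"hand":85},{"x":2,"y":-0.56,"z":0,"ax":0,"ay":0,"az":0,"hand":85},{"x":2,"y":-0.56,"z":1,"ax":0,"ay":0,"az":0,"hand":85},{"x":2,"y":-0.56,"z":2,"ax":0,"ay":0,"az":0,"hand":85},{"x":2,"y":-0.56,"z":2.4,"ax":0,"ay":0,"az":0,"hand":85},{"x":2,"y":-0.56,"z":2.4,"ax":0,"ay":0,"az":0,"hand":85},{"x":2,"y":-0.56,"z":2.4,"ax":0,"ay":0,"az":0,"hand":85}]'

```text
clock: 2.5
eef_pos: [535.1, 218.0, 111.6]
tcp_rot: [-3.141, 0.0, 0.9]
contact_force: [-0.1, 0.1, 0.4]
opening: 0.993
grasp_force: 0.0
```

```bash
python3 -c "
from h import *
to(535,220.5,27,.9)
f=imaging.grab_frame('side');cv2.imwrite('pics/s1.png',cv2.resize(f[130:300,140:340],None,fx=3.5,fy=3.5,interpolation=cv2.INTER_CUBIC)[:,:,::-1])"
```

```text
pos [535.1 218.  111.6] rot [-3.141  0.     0.9  ] q [ 0.38  0.42  1.83 -0.    0.89  1.06] t 2.5 F [-0.1  0.1  0.4] M [-0.03 -0.03 -0.  ] g 0.0 0.9934045543152562
xyz [ 0.038 -0.033  1.693] a [-0.002  0.003 -0.002]
```

View pics/s1.png

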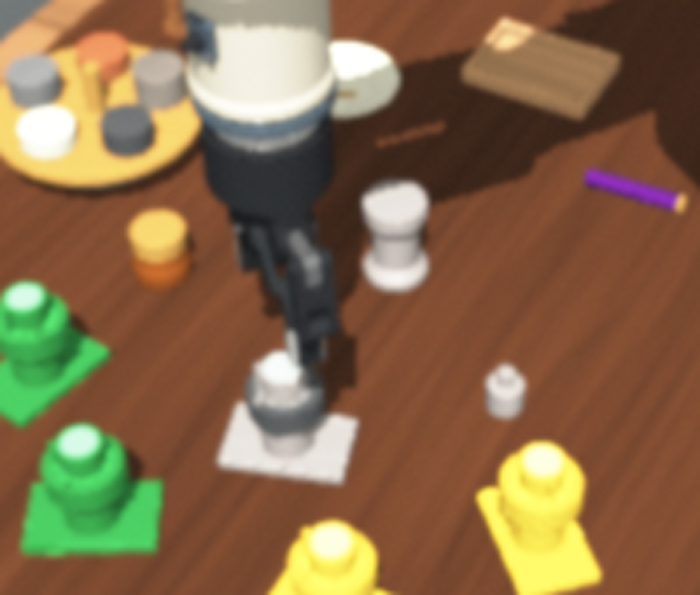

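The side view shows the open gripper above the loupe, whose eyepiece is at (280,370) in the crop, with the fingers on either side of it. I'll descend.

Emit:
drive_tool --plan '[{"x":0.04,"y":-0.03,"z":0.3,"ax":0,"ay":0,"az":0,"hand":85},{"x":0.04,"y":-0.03,"z":0.7,"ax":0,"ay":0,"az":0,"hand":85},{"x":0.04,"y":-0.03,"z":1.1,"ax":0,"ay":0,"az":0,"hand":85},{"x":0.04,"y":-0.03,"z":1.5,"ax":0,"ay":0,"az":0,"hand":85},{"x":0.04,"y":-0.03,"z":1.69,"ax":0,"ay":0,"az":0,"hand":85},{"x":0.04,"y":-0.03,"z":1.69,"ax":0,"ay":0,"az":0,"hand":85},{"x":0.04,"y":-0.03,"z":1.69,"ax":0,"ay":0,"az":0,"hand":85},{"x":0.04,"y":-0.03,"z":1.69,"ax":0,"ay":0,"az":0,"hand":60}]'

```text
clock: 3.35
eef_pos: [535.9, 221.0, 27.8]
tcp_rot: [3.141, -0.002, 0.9]
contact_force: [0.4, -0.1, 0.7]
opening: 0.853
grasp_force: 0.0
```

Emit:
drive_tool --plan '[{"x":0,"y":0,"z":0,"ax":0,"ay":0,"az":0,"hand":55},{"x":0,"y":0,"z":0,"ax":0,"ay":0,"az":0,"hand":50},{"x":0,"y":0,"z":0,"ax":0,"ay":0,"az":0,"hand":40},{"x":0,"y":0,"z":0,"ax":0,"ay":0,"az":0,"hand":30},{"x":0,"y":0,"z":0,"ax":0,"ay":0,"az":0,"hand":30},{"x":0,"y":0,"z":0,"ax":0,"ay":0,"az":0,"hand":30},{"x":0,"y":0,"z":0,"ax":0,"ay":0,"az":0,"hand":30},{"x":0,"y":0,"z":0,"ax":0,"ay":0,"az":0,"hand":30}]' --grip_force 60

```text
clock: 4.15
eef_pos: [535.2, 221.0, 27.8]
tcp_rot: [3.142, -0.001, 0.9]
contact_force: [-2.9, 1.3, 8.6]
opening: 0.568
grasp_force: 60.5
```

```bash
python3 -c "
from h import *
to(535,220.5,170,.586)"
```

```text
pos [535.2 221.   27.8] rot [ 3.142e+00 -1.000e-03  9.000e-01] q [0.39 0.55 1.87 0.   0.72 1.06] t 4.15 F [-2.9  1.3  8.6] M [ 0.15  0.49 -0.04] g 60.48797786235809 0.5678550516849104
xyz [-0.009  0.003 -2.844] a [-1.000e-03 -8.000e-03  2.996e+00]
```

Emit:
drive_tool --plan '[{"x":0,"y":0,"z":-0.15,"ax":0,"ay":0,"az":0,"hand":30},{"x":0,"y":0,"z":-0.5,"ax":0,"ay":0,"az":0,"hand":30},{"x":0,"y":0,"z":-1.0,"ax":0,"ay":0,"az":0,"hand":30},{"x":0,"y":0,"z":-1.5,"ax":0,"ay":0,"az":0.5,"hand":30},{"x":0,"y":0,"z":-2.0,"ax":0,"ay":0,"az":1.2,"hand":30},{"x":0,"y":0,"z":-2.5,"ax":0,"ay":0,"az":2,"hand":30},{"x":0,"y":0,"z":-2.8,"ax":0,"ay":0,"az":2.7,"hand":30},{"x":0,"y":0,"z":-2.8,"ax":0,"ay":0,"az":3.0,"hand":30}]'

```text
clock: 4.95
eef_pos: [536.2, 221.0, 169.6]
tcp_rot: [3.141, -0.004, 0.583]
contact_force: [0.9, -0.2, -2.9]
opening: 0.568
grasp_force: 62.5
```

```bash
python3 -c "
from h import *
to(557.5,-229,168,.586)"
```

```text
pos [536.2 221.  169.6] rot [ 3.141 -0.004  0.583] q [ 0.39  0.35  1.79 -0.    1.    1.38] t 4.95 F [ 0.9 -0.2 -2.9] M [0.04 0.01 0.01] g 62.547876834869385 0.5680935444152586
xyz [-4.601  7.748  0.02 ] a [ 0.009 -0.037 -0.028]
```

Emit:
drive_tool --plan '[{"x":-0.2,"y":0.3,"z":0,"ax":0,"ay":0,"az":0,"hand":30},{"x":-0.5,"y":0.8,"z":0,"ax":0,"ay":0,"az":0,"hand":30},{"x":-0.8,"y":1.4,"z":0,"ax":0,"ay":0,"az":0,"hand":30},{"x":-1.1,"y":1.9,"z":0,"ax":0,"ay":0,"az":0,"hand":30},{"x":-1.4,"y":2.4,"z":0,"ax":0,"ay":0,"az":0,"hand":30},{"x":-1.8,"y":3.0,"z":0,"ax":0,"ay":0,"az":0,"hand":30},{"x":-2.1,"y":3.5,"z":0,"ax":0,"ay":0,"az":0,"hand":30},{"x":-2.4,"y":4.0,"z":0,"ax":0,"ay":0,"az":0,"hand":30}]'

```text
clock: 5.75
eef_pos: [544.6, -14.5, 166.4]
tcp_rot: [-3.141, 0.001, 0.586]
contact_force: [0.4, 1.1, -3.2]
opening: 0.566
grasp_force: 62.8
```

Emit:
drive_tool --plan '[{"x":-0.3,"y":0.55,"z":0,"ax":0,"ay":0,"az":0,"hand":30},{"x":-0.65,"y":1.1,"z":0,"ax":0,"ay":0,"az":0,"hand":30},{"x":-1.0,"y":1.7,"z":0,"ax":0,"ay":0,"az":0,"hand":30},{"x":-1.4,"y":2.3,"z":0,"ax":0,"ay":0,"az":0,"hand":30},{"x":-1.7,"y":2.9,"z":0,"ax":0,"ay":0,"az":0,"hand":30},{"x":-2.0,"y":3.4,"z":0,"ax":0,"ay":0,"az":0,"hand":30},{"x":-2.2,"y":3.7,"z":0,"ax":0,"ay":0,"az":0,"hand":30},{"x":-2.2,"y":3.75,"z":0,"ax":0,"ay":0,"az":0,"hand":30}]'

```text
clock: 6.55
eef_pos: [556.7, -231.6, 166.4]
tcp_rot: [-3.141, 0.001, 0.584]
contact_force: [-0.1, 0.5, -3.2]
opening: 0.568
grasp_force: 62.8
```

```bash
python3 -c "
from h import *
to(557.5,-229,100,.586)
f=imaging.grab_frame('side');g=imaging.grab_frame('top')
z=lambda a:cv2.resize(a,(400,400),interpolation=cv2.INTER_CUBIC)
cv2.imwrite('pics/s2.png',np.hstack([z(f[60:190,230:360]),z(g[140:250,310:420])])[:,:,::-1])"
```

```text
pos [ 556.7 -231.6  166.4] rot [-3.141e+00  1.000e-03  5.840e-01] q [-0.4   0.39  1.74 -0.    1.01  0.59] t 6.55 F [-0.1  0.5 -3.2] M [-0.03  0.04 -0.02] g 62.82023549079895 0.5682319686146741
xyz [ 0.043 -0.033  1.328] a [-0.004  0.008 -0.019]
```

View pics/s2.png

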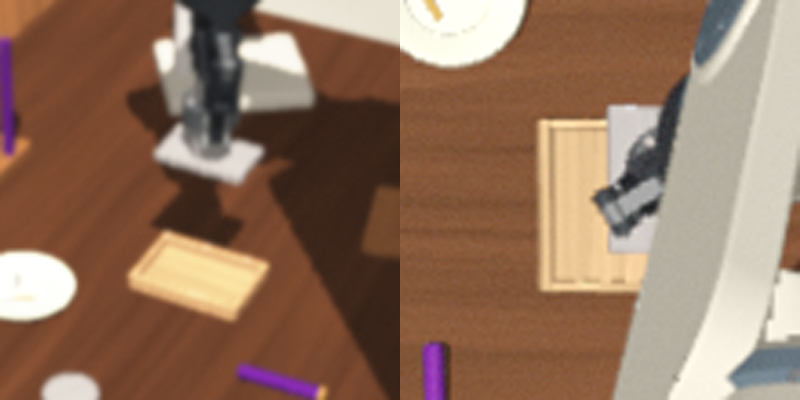

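The crops show the loupe held level above the cradle, with its foot edge vertical in the top view at col 608, so it is square to the cradle. I'll check its offset and descend.

```bash
python3 -c "
from h import *
k=400/110
print(ray('top',np.array([(208,105),(208,253)])/k+[309.5,139.5],146.6), 'expect y',-231.6+26,'x',556.7+42,556.7-42)
k=400/130
print(ray('side',np.array([(153,155),(243,183),(265,150)])/k+[229.5,59.5],145))
to(557.5,-229,45,.586)"
```

```text
[[ 599.81424908 -203.13748194]
 [ 514.93019579 -202.2068982 ]] expect y -205.6 x 598.7 514.7
[[ 597.66995438 -205.21082899]
 [ 508.63835241 -202.54049271]
 [ 512.22751936 -259.49817965]]
pos [ 557.1 -229.4  166.5] rot [-3.141  0.     0.585] q [-0.39  0.39  1.74  0.    1.01  0.59] t 6.65 F [-0.3  0.5 -2.8] M [0.01 0.02 0.04] g 62.82030701637268 0.5688541885967204
xyz [ 1.200e-02 -1.000e-03  2.429e+00] a [-0.009  0.003 -0.009]
```

Emit:
drive_tool --plan '[{"x":0.04,"y":-0.03,"z":0.3,"ax":0,"ay":0,"az":0,"hand":30},{"x":0.04,"y":-0.03,"z":0.7,"ax":0,"ay":0,"az":0,"hand":30},{"x":0.04,"y":-0.03,"z":1.2,"ax":0,"ay":0,"az":0,"hand":30},{"x":0.04,"y":-0.03,"z":1.7,"ax":0,"ay":0,"az":0,"hand":30},{"x":0.04,"y":-0.03,"z":2.0,"ax":0,"ay":0,"az":0,"hand":30},{"x":0.04,"y":-0.03,"z":2.2,"ax":0,"ay":0,"az":0,"hand":30},{"x":0.04,"y":-0.03,"z":2.3,"ax":0,"ay":0,"az":0,"hand":30},{"x":0.04,"y":-0.03,"z":2.3,"ax":0,"ay":0,"az":0,"hand":30}]'

```text
clock: 7.45
eef_pos: [558.6, -226.8, 51.5]
tcp_rot: [-3.141, 0.0, 0.586]
contact_force: [0.4, 0.7, -3.7]
opening: 0.567
grasp_force: 62.8
```

```bash
python3 -c "
from h import *
to(557.5,-229,32,.586)
f=imaging.grab_frame('side');g=imaging.grab_frame('top')
z=lambda a:cv2.resize(a,(400,400),interpolation=cv2.INTER_CUBIC)
cv2.imwrite('pics/s3.png',np.hstack([z(f[105:185,254:334]),z(g[155:235,325:405])])[:,:,::-1])"
```

```text
pos [ 558.6 -226.8   51.5] rot [-3.141  0.     0.586] q [-0.39  0.54  1.81  0.    0.8   0.6 ] t 7.45 F [ 0.4  0.7 -3.7] M [-0.03  0.02  0.01] g 62.84948229789734 0.5673017409168019
xyz [-0.042  0.026  0.391] a [-0.003  0.001  0.001]
```

View pics/s3.png

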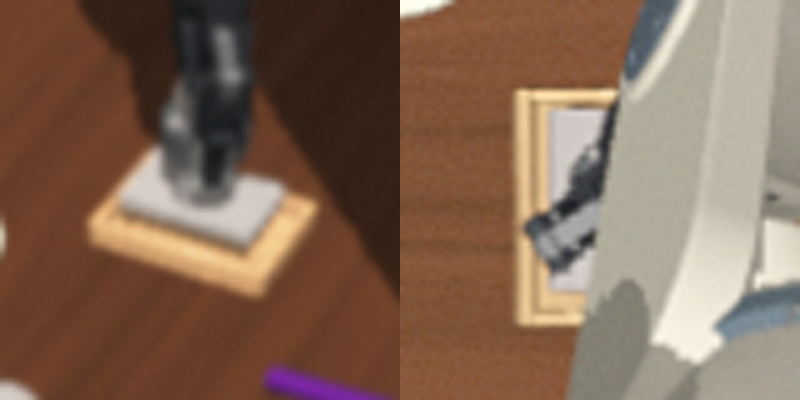

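The side crop shows the foot inside the fence outline and parallel to it. In the top crop the foot spans rows 108–290 inside the cradle's 90–325. I'll lower gently to contact.

Emit:
drive_tool --plan '[{"x":-0.04,"y":0.03,"z":0.0,"ax":0,"ay":0,"az":0,"hand":30},{"x":-0.04,"y":0.03,"z":0.1,"ax":0,"ay":0,"az":0,"hand":30},{"x":-0.04,"y":0.03,"z":0.2,"ax":0,"ay":0,"az":0,"hand":30},{"x":-0.04,"y":0.03,"z":0.27,"ax":0,"ay":0,"az":0,"hand":30},{"x":-0.04,"y":0.03,"z":0.32,"ax":0,"ay":0,"az":0,"hand":30},{"x":-0.04,"y":0.03,"z":0.36,"ax":0,"ay":0,"az":0,"hand":30},{"x":-0.04,"y":0.03,"z":0.36,"ax":0,"ay":0,"az":0,"hand":30},{"x":-0.04,"y":0.03,"z":0.36,"ax":0,"ay":0,"az":0,"hand":30}]'

```text
clock: 8.35
eef_pos: [557.7, -229.4, 33.8]
tcp_rot: [-3.142, 0.0, 0.586]
contact_force: [0.8, -1.1, -3.0]
opening: 0.563
grasp_force: 62.8
```

```bash
python3 -c "
from h import *
to(557.5,-229,31.5,.586)"
```

```text
pos [ 557.7 -229.4   33.8] rot [-3.142  0.     0.586] q [-0.39  0.56  1.81  0.    0.76  0.59] t 8.35 F [ 0.8 -1.1 -3. ] M [-0.04 -0.01  0.01] g 62.84953951835632 0.5629983829579217
xyz [ 0.001 -0.009  0.045] a [-0.     0.    -0.002]
```

Emit:
drive_tool --plan '[{"x":0,"y":0,"z":0.02,"ax":0,"ay":0,"az":0,"hand":30},{"x":0,"y":0,"z":0.035,"ax":0,"ay":0,"az":0,"hand":30},{"x":0,"y":0,"z":0.045,"ax":0,"ay":0,"az":0,"hand":30},{"x":0,"y":0,"z":0.045,"ax":0,"ay":0,"az":0,"hand":30}]'

```text
clock: 8.75
eef_pos: [557.8, -229.5, 31.9]
tcp_rot: [3.141, -0.0, 0.586]
contact_force: [-2.7, 0.1, 1.4]
opening: 0.568
grasp_force: 63.1
```

Emit:
drive_tool --plan '[{"x":0,"y":0,"z":0,"ax":0,"ay":0,"az":0.6,"hand":30},{"x":0,"y":0,"z":0,"ax":0,"ay":0,"az":1.3,"hand":30},{"x":0,"y":0,"z":0,"ax":0,"ay":0,"az":2.0,"hand":30},{"x":0,"y":0,"z":0,"ax":0,"ay":0,"az":2.7,"hand":30},{"x":0,"y":0,"z":0,"ax":0,"ay":0,"az":3.4,"hand":30},{"x":0,"y":0,"z":0,"ax":0,"ay":0,"az":4.1,"hand":30},{"x":0,"y":0,"z":0,"ax":0,"ay":0,"az":4.8,"hand":30},{"x":0,"y":0,"z":0,"ax":0,"ay":0,"az":5.0,"hand":30}]'

```text
clock: 9.55
eef_pos: [557.9, -229.7, 31.9]
tcp_rot: [3.141, -0.001, 0.061]
contact_force: [-1.6, -1.6, 2.2]
opening: 0.564
grasp_force: 63.1
```

```bash
python3 -c "
from h import *
to(557.5,-229,31.5,.586)"
```

```text
pos [ 557.9 -229.7   31.9] rot [ 3.141e+00 -1.000e-03  6.100e-02] q [-0.39  0.57  1.81 -0.    0.76  1.12] t 9.55 F [-1.6 -1.6  2.2] M [-0.23  0.15  0.1 ] g 63.1305992603302 0.5637922165833728
xyz [-0.008 -0.014  0.007] a [ 7.000e-03 -4.000e-03 -5.016e+00]
```

Emit:
drive_tool --plan '[{"x":0,"y":0,"z":0,"ax":0,"ay":0,"az":0.7,"hand":30},{"x":0,"y":0,"z":0,"ax":0,"ay":0,"az":1.4,"hand":30},{"x":0,"y":0,"z":0,"ax":0,"ay":0,"az":2.0,"hand":30}]'

```text
clock: 9.85
eef_pos: [558.0, -229.8, 31.9]
tcp_rot: [3.141, -0.001, -0.148]
contact_force: [-1.2, -1.9, 2.5]
opening: 0.569
grasp_force: 63.1
```

```bash
python3 -c "
from h import *
to(557.5,-229,31.5,.586)"
```

```text
pos [ 558.  -229.8   31.9] rot [ 3.141e+00 -1.000e-03 -1.480e-01] q [-0.39  0.57  1.81 -0.    0.76  1.33] t 9.85 F [-1.2 -1.9  2.5] M [-0.23  0.13  0.15] g 63.115049600601196 0.5691439499892407
xyz [-0.011 -0.014  0.007] a [ 8.000e-03 -5.000e-03 -7.013e+00]
```

Emit:
drive_tool --plan '[{"x":0,"y":0,"z":0,"ax":0,"ay":0,"az":0.4,"hand":30},{"x":0,"y":0,"z":0,"ax":0,"ay":0,"az":0.8,"hand":30}]'

```text
clock: 10.05
eef_pos: [558.0, -229.8, 31.9]
tcp_rot: [3.141, -0.001, -0.231]
contact_force: [-1.4, -2.4, 1.4]
opening: 0.568
grasp_force: 63.1
```

```bash
python3 -c "
from h import *
to(557.5,-229,31.5,.586)"
```

```text
pos [ 558.  -229.8   31.9] rot [ 3.141e+00 -1.000e-03 -2.310e-01] q [-0.39  0.57  1.81 -0.    0.76  1.41] t 10.05 F [-1.4 -2.4  1.4] M [-0.32  0.13  0.17] g 63.10714602470398 0.5679368527224751
xyz [-0.013 -0.014  0.008] a [ 9.000e-03 -6.000e-03 -7.802e+00]
```

Emit:
drive_tool --plan '[{"x":0,"y":0,"z":0,"ax":0,"ay":0,"az":0.4,"hand":30},{"x":0,"y":0,"z":0,"ax":0,"ay":0,"az":0.8,"hand":30}]'

```text
clock: 10.25
eef_pos: [558.0, -229.9, 31.9]
tcp_rot: [3.141, -0.001, -0.315]
contact_force: [-1.8, -3.5, 0.8]
opening: 0.567
grasp_force: 63.1
```

```bash
python3 -c "
from h import *
to(557.5,-229,31.5,.586)"
```

```text
pos [ 558.  -229.9   31.9] rot [ 3.141e+00 -1.000e-03 -3.150e-01] q [-0.39  0.57  1.81 -0.    0.76  1.49] t 10.25 F [-1.8 -3.5  0.8] M [-0.36  0.16  0.14] g 63.09930682182312 0.5666484225382498
xyz [-0.014 -0.014  0.008] a [ 8.000e-03 -5.000e-03 -8.602e+00]
```

Emit:
drive_tool --plan '[{"x":0,"y":0,"z":0,"ax":0,"ay":0,"az":0.4,"hand":30},{"x":0,"y":0,"z":0,"ax":0,"ay":0,"az":0.8,"hand":30}]'

```text
clock: 10.45
eef_pos: [557.9, -229.9, 31.9]
tcp_rot: [3.141, -0.001, -0.398]
contact_force: [-0.5, -2.4, 1.3]
opening: 0.567
grasp_force: 63.1
```

```bash
python3 -c "
from h import *
to(557.5,-229,31.5,.586)"
```

```text
pos [ 557.9 -229.9   31.9] rot [ 3.141e+00 -1.000e-03 -3.980e-01] q [-0.39  0.57  1.81 -0.    0.76  1.58] t 10.45 F [-0.5 -2.4  1.3] M [-0.43  0.22  0.15] g 63.09231877326965 0.5672142100598788
xyz [-0.015 -0.013  0.008] a [ 9.000e-03 -6.000e-03 -9.401e+00]
```

Emit:
drive_tool --plan '[{"x":0,"y":0,"z":0,"ax":0,"ay":0,"az":0.4,"hand":30},{"x":0,"y":0,"z":0,"ax":0,"ay":0,"az":0.8,"hand":30}]'

```text
clock: 10.65
eef_pos: [557.9, -229.9, 31.9]
tcp_rot: [3.141, -0.001, -0.482]
contact_force: [-2.2, -3.2, 2.1]
opening: 0.571
grasp_force: 63.1
```

```bash
python3 -c "
from h import *
to(557.5,-229,31.5,.586)"
```

```text
pos [ 557.9 -229.9   31.9] rot [ 3.141e+00 -1.000e-03 -4.820e-01] q [-0.39  0.57  1.81 -0.    0.76  1.66] t 10.65 F [-2.2 -3.2  2.1] M [-0.44  0.21  0.14] g 63.084715604782104 0.570793627329306
xyz [-0.016 -0.012  0.008] a [ 9.0000e-03 -6.0000e-03 -1.0201e+01]
```

Emit:
drive_tool --plan '[{"x":0,"y":0,"z":0,"ax":0,"ay":0,"az":0.4,"hand":30},{"x":0,"y":0,"z":0,"ax":0,"ay":0,"az":0.8,"hand":30}]'

```text
clock: 10.85
eef_pos: [557.6, -230.1, 31.9]
tcp_rot: [3.14, -0.001, -0.564]
contact_force: [-3.1, -3.2, 3.2]
opening: 0.566
grasp_force: 63.3
```

```bash
python3 -c "
from h import *
to(557.5,-229,31.5,.586)"
```

```text
pos [ 557.6 -230.1   31.9] rot [ 3.14e+00 -1.00e-03 -5.64e-01] q [-0.39  0.57  1.82 -0.    0.76  1.74] t 10.85 F [-3.1 -3.2  3.2] M [-0.47  0.41  1.47] g 63.334529399871826 0.5660490878107256
xyz [-0.014 -0.017  0.008] a [  0.014   0.    -10.984]
```

The moment jumped to 1.47 N m, so the ring is at the hard stop. A small extra turn, then release.

Emit:
drive_tool --plan '[{"x":0,"y":0,"z":0,"ax":0,"ay":0,"az":0.3,"hand":30},{"x":0,"y":0,"z":0,"ax":0,"ay":0,"az":0.3,"hand":30},{"x":0,"y":0,"z":0,"ax":0,"ay":0,"az":0.3,"hand":55},{"x":0,"y":0,"z":0,"ax":0,"ay":0,"az":0.3,"hand":65},{"x":0,"y":0,"z":0,"ax":0,"ay":0,"az":0.3,"hand":75},{"x":0,"y":0,"z":0,"ax":0,"ay":0,"az":0.3,"hand":85},{"x":0,"y":0,"z":0,"ax":0,"ay":0,"az":0.3,"hand":85},{"x":0,"y":0,"z":0,"ax":0,"ay":0,"az":0.3,"hand":85}]'

```text
clock: 11.65
eef_pos: [557.7, -229.3, 31.5]
tcp_rot: [-3.141, 0.0, -0.598]
contact_force: [0.1, 0.4, -0.1]
opening: 0.998
grasp_force: 0.0
```

Emit:
drive_tool --plan '[{"x":0,"y":0,"z":-0.2,"ax":0,"ay":0,"az":0,"hand":85},{"x":0,"y":0,"z":-0.6,"ax":0,"ay":0,"az":0,"hand":85},{"x":0,"y":0,"z":-1.2,"ax":0,"ay":0,"az":0,"hand":85},{"x":0,"y":0,"z":-2,"ax":0,"ay":0,"az":0,"hand":85},{"x":0,"y":0,"z":-2.8,"ax":0,"ay":0,"az":0,"hand":85},{"x":0,"y":0,"z":-3.4,"ax":0,"ay":0,"az":0,"hand":85},{"x":0,"y":0,"z":-3.4,"ax":0,"ay":0,"az":0,"hand":85},{"x":0,"y":0,"z":-3.4,"ax":0,"ay":0,"az":0,"hand":85}]'

```text
clock: 12.45
eef_pos: [557.9, -229.5, 202.7]
tcp_rot: [-3.141, -0.002, -0.598]
contact_force: [0.6, 0.1, -0.3]
opening: 0.995
grasp_force: 0.0
```

```bash
python3 -c "
from h import *
to(420,60,200,-.5)"
```

```text
pos [ 557.9 -229.5  202.7] rot [-3.141e+00 -2.000e-03 -5.980e-01] q [-0.39  0.35  1.71  0.    1.08  1.78] t 12.45 F [ 0.6  0.1 -0.3] M [-0.06  0.01  0.04] g 0.0 0.9948546622017408
xyz [-5.538 -3.234  0.044] a [-0.003 -0.018 -0.931]
```

Next I clear the arm from the view.

Emit:
drive_tool --plan '[{"x":-0.8,"y":-0.5,"z":0,"ax":0,"ay":0,"az":0,"hand":85},{"x":-1.6,"y":-1.0,"z":0,"ax":0,"ay":0,"az":0,"hand":85},{"x":-2.4,"y":-1.5,"z":0,"ax":0,"ay":0,"az":0,"hand":85},{"x":-3.2,"y":-2.0,"z":0,"ax":0,"ay":0,"az":0,"hand":85},{"x":-4.0,"y":-2.5,"z":0,"ax":0,"ay":0,"az":0,"hand":85},{"x":-4.8,"y":-3.0,"z":0,"ax":0,"ay":0,"az":0,"hand":85},{"x":-5.5,"y":-3.3,"z":0,"ax":0,"ay":0,"az":0,"hand":85},{"x":-5.5,"y":-3.3,"z":0,"ax":0,"ay":0,"az":0,"hand":85}]'

```text
clock: 13.25
eef_pos: [419.5, 64.3, 200.1]
tcp_rot: [3.139, 0.004, -0.594]
contact_force: [0.1, -0.1, -0.0]
opening: 0.994
grasp_force: 0.0
```

```bash
python3 -c "
from h import *
f=imaging.grab_frame('side');g=imaging.grab_frame('top')
z=lambda a:cv2.resize(a,(400,400),interpolation=cv2.INTER_CUBIC)
cv2.imwrite('pics/s4.png',np.hstack([z(f[115:175,264:324]),z(g[165:230,335:400])])[:,:,::-1])"
```

```text
(no output)
```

View pics/s4.png

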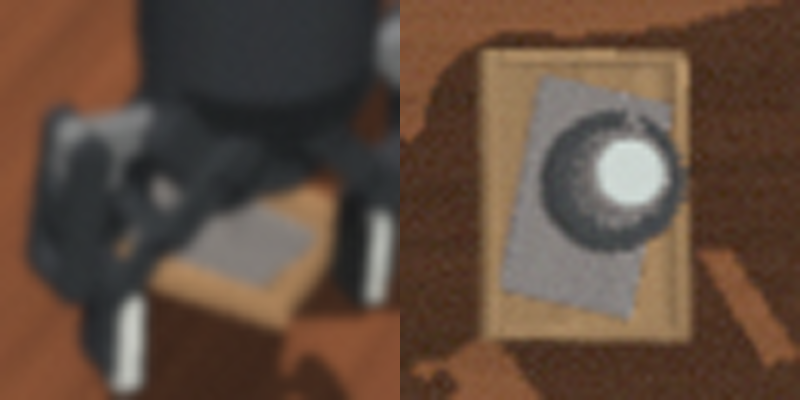

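The top crop shows the foot whole inside the fence at (500–670, 75–320), turned about 11° clockwise, with the eyepiece at (632,172). The arm shades it, so I'll clear the arm for one brighter look at the lug.

Emit:
drive_tool --plan '[{"x":-0.6,"y":-0.7,"z":0,"ax":0,"ay":0,"az":0,"hand":85},{"x":-1.2,"y":-1.4,"z":0,"ax":0,"ay":0,"az":0,"hand":85},{"x":-1.8,"y":-2.1,"z":-0.2,"ax":0,"ay":0,"az":0,"hand":85},{"x":-2.4,"y":-2.8,"z":-0.4,"ax":0,"ay":0,"az":0,"hand":85},{"x":-3.0,"y":-3.5,"z":-0.6,"ax":0,"ay":0,"az":0,"hand":85},{"x":-3.0,"y":-3.9,"z":-0.6,"ax":0,"ay":0,"az":0,"hand":85},{"x":-3.0,"y":-3.9,"z":-0.6,"ax":0,"ay":0,"az":0,"hand":85},{"x":-3.0,"y":-3.9,"z":-0.6,"ax":0,"ay":0,"az":0,"hand":85}]'

```text
clock: 14.15
eef_pos: [409.1, 306.2, 230.5]
tcp_rot: [3.139, 0.0, -0.598]
contact_force: [0.4, -1.1, -0.2]
opening: 0.998
grasp_force: 0.0
```

```bash
python3 -c "
from h import *
F=np.mean([imaging.grab_frame('side').astype(float) for _ in range(4)],0).astype(np.uint8);G=np.mean([imaging.grab_frame('top').astype(float) for _ in range(4)],0).astype(np.uint8)
z=lambda a:cv2.normalize(cv2.resize(a,(400,400),interpolation=cv2.INTER_CUBIC),None,0,255,cv2.NORM_MINMAX)
G2=(255*(G/255.)**.6).astype(np.uint8)
cv2.imwrite('pics/s5.png',np.hstack([z(F[115:165,269:319]),z(G2[172:212,350:390])])[:,:,::-1]);print(monitor.sense()['clock'])"
```

```text
14.55
```

View pics/s5.png

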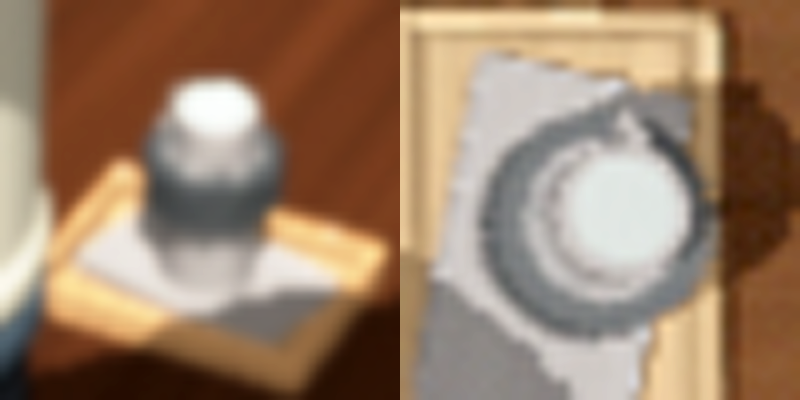

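The side crop shows the loupe upright with its foot flat inside the fence. The top crop shows one radial mark at (630,125), with rib and lug in line on the foot's long axis, and no lug anywhere else on the ring. I'll hand it in.

```bash
python3 -c "
from rig import r
print(r.sign_off())"
```

```text
the job is handed in; nothing more can be done
None
```

The loupe stands flat in the oblong cradle with its ring turned clockwise to the hard stop and the lug lined up with the rib; I handed the job in at about 14.6 s, and no verdict was returned.

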